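# Show the amber filter cube to the inspection camera

### The arm

A 6-joint arm with a two-finger parallel gripper is mounted at the origin on a cart in front of the work surface, level with it; the furniture and walls round the work are solid. World frame = base frame: x ahead of the robot, y to its left, z up, the work surface at z = 0. Lengths are in mm, angles in rad, forces in N, time in s.
With the tool pointing down it reaches from about 300 to 950 mm from the base axis. Payload 3.1 kg.
Tool frame: the origin (TCP) lies between the finger pads; the fingertips stand 22 mm ahead of it and the grasp point (between the pads) lies 3 mm ahead of it (manip.tips_ahead is the distance from the TCP to the fingertips, in mm); z points along the fingers, y is the line along which they close (so a half turn about z gives the same grasp; the last joint's range is limited). The gripper opens to 85 mm and grips with 20 to 120 N. Pads are 22 mm wide; open, the fingers measure 114 mm over their backs; the gripper's body (76 mm by 85 mm) begins 54 mm behind the grasp point. The pads swing forward as they close: fully open they stand 13 mm farther back than shut.
Start: joints at [1.238, 0.308, 1.634, -0, 1.2, -0.07], TCP at [162.392, 603.54, 253.272] pointing down, gripper open.
Joint ranges: [-3.06, 3.06], [-0.79, 1.96], [0.05, 2.63], [-1.19, 4.34], [0.05, 2.64], [-2.94, 2.94]. Speed limits (rad/s): [2.79, 2.79, 3.14, 3.14, 3.14, 3.14].

### API

Orientations are given as a rotation vector (axis times angle).
In Python, from bench import manip, vision, workorder gives the robot as it stands. The module is installed in compiled form; this text tells all that it offers.
- The arm moves only by the tool carry_out, never from a script. Its argument "increments" is a list of rows, each a list of 6 numbers: the shift along the tool's x, y, z in m, then the turn, a rotation vector about the tool's x, y, z in rad. A call has 1 to 10 rows; each row shifts and turns the commanded pose from where the row before left it, along the tool's axes as they then stand; what a row does not reach is not made up. A row lasts 1/10 s, in which the tool goes at most 50 mm and 8.59 degrees, less where a joint would pass 70% of its speed; a pose out of reach is approached as far as the arm can. A call with a gripper value outside its range is refused whole. "gripper" is the finger opening in m, from 0 to 0.0854, set as the call begins (left out, the last holds). The fingers move at their own pace and stop on an object; the grip force is fixed at half the most. Time passes only in rows, so rows that do not move let the fingers close. It gives the time, the measured TCP pose, the force, the opening and the grip force at its end, in the units of the state.
- manip.get_state(): the state, without advancing time (a new reading comes with each control period).
- vision.camera(name): name is "side" or "top"; returns (picture, depth): 420x560x3 uint8, red, green, blue; 420x560 float32, mm along the optical axis (not along the pixel's ray), 0 where there is no reading.
- vision.camera_model(name): a dict with "fx", "fy", "cx", "cy" (pixels), "world_from_camera" (4x4, takes a point from camera to world coordinates). Camera axes: x right, y down, z forward; pixel columns grow to the right and rows downward; lengths in mm; the calibration is good to about 2 mm. A picture is of the moment at which its call begins. camera_model takes no time and is no camera call.
- workorder.job_done(): hands the job in; it is judged then, once.
The state is a dict: "clock": time; "qpos": joint angles; "dq": joint speeds; "joint_torque": joint torques, N m; "position": TCP position; "tool_rot": TCP orientation; "ft_force": force on the tool from outside, world axes, zero at the start; "torque": the same for the moment, N m; "finger_gap": finger opening in mm; "grasp_force": force on a finger pad.
Only numpy, scipy, OpenCV 4.12 (cv2) and the standard library are available. Lean on these libraries where they do the work, as an engineer would, in place of code of your own. Each camera call takes 0.05 s, during which the arm holds its last target. There are 200 camera calls.

### The job

Unlock the white filter magazine: push its black knob down, turn it anticlockwise (seen from above) to the stop and let it spring back up. Then lift the amber cube out by its handle, leaving the blue cube seated, and show its round amber filter to the inspection camera: handle up, square to the lens, centred, 11 cm in front of the lens. Finish while holding it there, motionless in the air; do not touch the camera or its stand, and do not push aside the eyepiece, tally counter or calculator.

Things in the scene. Friction and masses are not known exactly. Their poses are not given: they have to be found in the camera images.
- magazine: white filter magazine, a fixed block 72 (x) x 156 (y) x 46 mm (z), two black-ringed light ports on its -x side. Origin at the centre of its underside, z up. Two square pockets, open at the top, at y = +46 and -46 mm hold a filter cube each (amber in one, blue in the other, either way round); the lock stands between them on the z axis
- lock (a joint): angle (rad) of the lock: a steel bar 64 x 10 x 4 mm, 52.5 to 56.5 mm above the desk, turns with the knob about the magazine's z axis. 0 = locked, bar along y, 7 mm over the top plates of both cubes; 1.3 = stop, unlocked, bar nearly along x. Grows anticlockwise from above; friction 0.04 N m. A pin inside lets it turn only with the knob more than 5 mm down; play 0.08 at either end
- knob (a joint): travel in m of the sprung knob pushed down: 0 = up, 0.008 = fully down. The spring takes 3 N to start, 5.3 N at 5 mm and 6.6 N at 8 mm. Let go at either end of the turn it springs back up to 0 and latches; let go in between it stays down
- knob_grip (a point): centre of the knob's black grip bar, 12 mm thick (x), 30 mm long (y), 20 mm tall, on the magazine's z axis, 89 mm above the desk while the knob is up (bar from 79 to 99 mm, on a round black skirt of 34 mm diameter, 74 to 79 mm). The point turns with the knob; its y lies along the lock bar, its z up. At lock = 0 its axes are the magazine's
- amber_cube: loose filter cube, 0.08 to 0.17 kg: black body 36 mm each way, grey top plate 42 x 42 x 5 mm, on it an amber handle tab 11 (x) x 22 (y) x 24 mm (41 to 65 mm up). Origin: centre of the underside, z up; +x: normal of the filter face. Seated, its axes are the magazine's, its origin 10 mm above the desk, the handle 51 to 75 mm; it must rise 36 mm to leave the pocket (1.25 mm play all round)
- amber_filter (a point): centre of the round amber filter (25 mm) in the amber cube's +x face: 18 mm from the cube's axis along +x, 18 mm above the cube's underside. Axes as the cube's
- amber_handle (a point): centre of the amber handle tab, on the cube's axis, 53 mm above the cube's underside
- blue_cube: the other cube, of the same shape with a blue handle and a blue filter; origin as for the amber cube. It stays in its pocket
- camera_head: inspection camera: light grey box, black lens, white ring light of 68 mm diameter, on a column stand; height, heading and downward tilt (0.35 to 0.6 rad) vary, but it keeps still. Origin on the lens axis where the fork holds it; the lens looks along -x (to the robot and down), y level, z the picture's up. Lens front at x = -90 mm. Shown rightly, the amber cube has this frame's orientation
- focus (a point): the point of best focus in the air, on the lens axis, 110 mm in front of the lens, at x = -200 mm in the camera head's frame. The centre of the amber filter belongs here
- spare_eyepiece: black eyepiece standing on its cap, 40 x 40 x 41 mm, loose bystander; origin at the centre of its underside
- tally_counter: small white hand tally counter, 74 x 52 x 26 mm, loose bystander; origin at the centre of its underside
- calculator: black calculator lying flat, 118 x 69 x 12 mm, loose bystander; origin at the centre of its underside
- camera_stand: fixed stand of the camera: base 120 x 100 x 12 mm, column of 16 mm diameter, 372 mm tall, 30 mm behind the origin (+x). Origin at the centre of the base's underside
Mind the look-alikes: they are no part of the job. There is more than one size of the magazine; the one meant has the size given above.

How it is judged:
By the outcome, as a careful person would: the job done as asked, in the order asked, and still so for the second after the job is handed in, while the arm keeps its last pose, push and grip.
It also fails if it takes over 54 s, if anything falls off the work surface, if the arm or the gripper's body presses on something with over 40 N, if the wrist force passes 120 N, or if a joint passes its speed limit or range.

## Working session

There is one attempt and no reset: what is moved stays moved. The work goes in short steps, Python scripts to look and compute and a tool call to move; the robot and the scene stay as the last step left them, time stands still between calls to the robot, and variables do not carry over. Pictures are saved under pics/ and viewed, at most 10 in all, crops included, and the job is handed in when it is done.

Besides the shell and the picture viewer there is one more tool, called after "Emit:" as name([rows], argument=value, ...), one row to a line, values as JSON. carry_out: Moves the arm, as the interface text tells. Its arguments: {"type":"object","properties":{"increments":{"type":"array","items":{"type":"array","items":{"type":"number"}}},"gripper":{"type":"number"}},"required":["increments"]}

```bash
mkdir -p pics; python3 - <<'E'
from bench import manip, vision
import cv2, numpy as np
for n in ("side","top"):
    p,d=vision.camera(n); m=vision.camera_model(n)
    np.savez(f"{n}0.npz",p=p,d=d)
    cv2.imwrite(f"pics/{n}0.png",p[:,:,::-1]); print(n,m["fx"],m["fy"],m["cx"],m["cy"]);print(np.round(m["world_from_camera"],3))
s=manip.get_state();print(s)
E
```

```text
side 514.1595712392933 514.1595712392933 277.6397233296859 209.10535060610897
[[-9.960000e-01  5.900000e-02 -6.500000e-02  6.738450e+02]
 [ 8.800000e-02  7.510000e-01 -6.550000e-01  8.539560e+02]
 [ 1.000000e-02 -6.580000e-01 -7.530000e-01  1.136449e+03]
 [ 0.000000e+00  0.000000e+00  0.000000e+00  1.000000e+00]]
top 449.63018010715183 449.63018010715183 283.9175000564724 213.17732846259494
[[ 2.200000e-02 -9.750000e-01  2.210000e-01  3.507640e+02]
 [-1.000000e+00 -2.200000e-02  2.000000e-03  1.709100e+01]
 [ 3.000000e-03 -2.210000e-01 -9.750000e-01  1.232089e+03]
 [ 0.000000e+00  0.000000e+00  0.000000e+00  1.000000e+00]]
{'clock': 0.1, 'qpos': array([ 1.23827835e+00,  3.08979072e-01,  1.63507726e+00,  3.62429834e-05,
        1.19968800e+00, -6.97194250e-02]), 'dq': array([ 8.69937297e-05, -2.08855956e-03, -2.08401324e-03,  4.37549732e-04,
       -2.32932162e-04,  1.06884189e-03]), 'joint_torque': array([-2.12800238e-03, -4.16407907e+01, -2.77642804e+01, -1.86512966e-04,
        4.09779459e-03,  1.47031051e-05]), 'position': array([162.16184147, 602.86337857, 252.11520623]), 'tool_rot': array([-0.41157578, -3.11404729,  0.00330065]), 'ft_force': array([-0.17725167,  0.08227492,  1.14192729]), 'torque': array([ 0.04106318,  0.04338068, -0.01602683]), 'grasp_force': 0.0, 'finger_gap': 84.87268364295097}
```

View pics/side0.png

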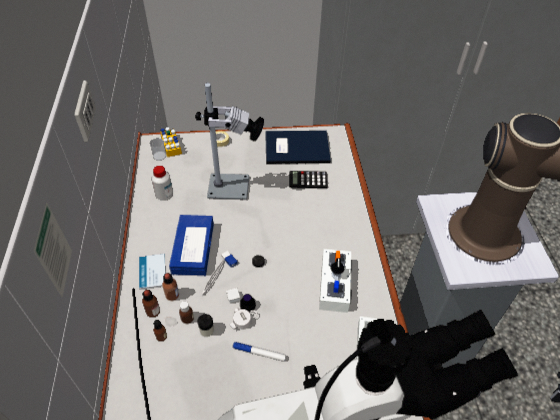

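View pics/top0.png

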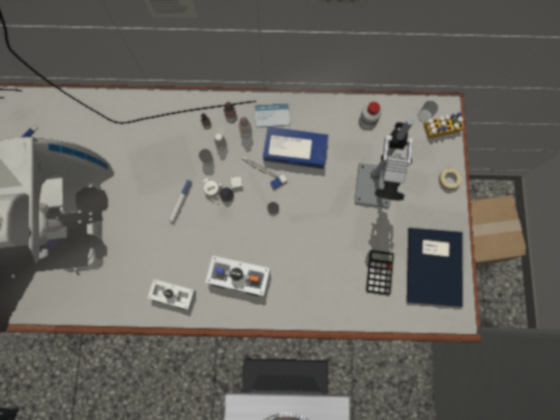

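The top view shows the large magazine at (238,277), blue cube to the left and amber to the right. A smaller look-alike sits at (171,296). The camera head is at (397,165), the calculator at (380,272), the eyepiece around (226,195) or (273,208), and the tally counter near (211,187). In the side view the magazine is at (337,280) and the camera head at (237,120).

What could be taken for the magazine: (238,277) or (171,296) in the top view. I choose (238,277) because it is larger and has amber and blue handles. I'll check its size and a close crop.

```bash
cat > h.py <<'E'
import numpy as np, cv2
from bench import vision
def pts(n,d):
    m=vision.camera_model(n);v,u=np.mgrid[:420,:560]
    P=np.stack([(u-m["cx"])/m["fx"]*d,(v-m["cy"])/m["fy"]*d,d,np.ones_like(d)],-1)
    W=(P@np.array(m["world_from_camera"]).T)[...,:3]; W[d<=0]=np.nan; return W
def ray(n,uv,z):
    m=vision.camera_model(n);T=np.array(m["world_from_camera"])
    r=T[:3,:3]@np.array([(uv[0]-m["cx"])/m["fx"],(uv[1]-m["cy"])/m["fy"],1]);o=T[:3,3]
    return o+r*(z-o[2])/r[2]
def proj(n,X):
    m=vision.camera_model(n);c=np.linalg.inv(m["world_from_camera"])@np.append(X,1)
    return m["cx"]+m["fx"]*c[0]/c[2],m["cy"]+m["fy"]*c[1]/c[2]
E
python3 - <<'E'
from h import *
D={n:np.load(n+"0.npz") for n in("side","top")}
box={"top":[(200,250,280,305),(140,275,200,315)],"side":[(312,240,362,315)]}
for n in D:
    p,d=D[n]["p"],D[n]["d"];W=pts(n,d);hsv=cv2.cvtColor(p,cv2.COLOR_RGB2HSV)
    for x0,y0,x1,y1 in box[n]:
        s=np.s_[y0:y1,x0:x1]; w=W[s];h=hsv[s].astype(int)
        print(n,"desk z",np.nanmedian(w[...,2]))
        k=(w[...,2]>38)&(w[...,2]<53)&(h[...,2]>120)&(h[...,1]<60)
        q=w[k];print("mag",len(q),cv2.minAreaRect(q[:,:2].astype(np.float32)),"z",np.median(q[:,2]))
        # colour-only: ray onto z=46
        k=k.astype(np.uint8)
        c=max(cv2.findContours(k,cv2.RETR_EXTERNAL,cv2.CHAIN_APPROX_NONE)[0],key=cv2.contourArea)
        R=np.array([ray(n,(a[0][0]+x0,a[0][1]+y0),46)[:2] for a in c],np.float32);print(" ray",cv2.minAreaRect(R))
        for nm,lo,hi in(("amber",3,22),("blue",105,130)):
            k=(h[...,0]>=lo)&(h[...,0]<=hi)&(h[...,1]>130)&(h[...,2]>80)
            q=w[k]
            if len(q):
                v,u=np.nonzero(k); print(nm,len(q),np.nanmedian(q,0),np.nanmax(q[:,2]),"uv",u.mean()+x0,v.mean()+y0,ray(n,(u.mean()+x0,v.mean()+y0),75))
    
T=D["top"]["p"];S=D["side"]["p"]
def crop(p,x,y,w,h,W,H):return cv2.resize(p[y:y+h,x:x+w],(W,H),interpolation=cv2.INTER_CUBIC)
a=np.vstack([crop(T,195,245,100,75,400,300),crop(S,285,240,100,75,400,300)])
b=np.vstack([crop(T,345,110,100,75,400,300),crop(S,185,75,100,75,400,300)])
cv2.imwrite("pics/c1.png",np.hstack([a,b])[:,:,::-1])
E
```

```text
side desk z 3.074076463373558
mag 938 ((450.8620300292969, 138.14227294921875), (161.79722595214844, 73.78399658203125), 78.62554168701172) z 45.209134938083594
 ray ((452.0861511230469, 141.12200927734375), (160.73532104492188, 73.2514877319336), 78.73887634277344)
amber 42 [443.96533766  94.97852094  71.86799416] 79.50157441224565 uv 337.0952380952381 254.97619047619048 [444.33886372  97.66100476  75.        ]
blue 57 [461.77863437 189.45180012  71.81645461] 78.2222669020232 uv 335.7719298245614 286.57894736842104 [462.99625133 190.89337394  75.        ]
top desk z 0.8079095709138073
mag 1055 ((450.35601806640625, 138.9489288330078), (156.38629150390625, 72.60965728759766), 78.50962829589844) z 45.10224062307543
 ray ((449.9459533691406, 138.7745361328125), (156.26585388183594, 72.35042572021484), 78.50282287597656)
amber 41 [441.40558253  92.10876897  71.7599167 ] 77.16271522879424 uv 253.85365853658536 278.3414634146341 [440.66502756  92.10242499  75.        ]
blue 8 [459.79966426 181.04514978  73.38182754] 77.35947248172852 uv 219.375 270.375 [458.99266119 181.18948375  75.        ]
top desk z 0.5454461857797241
mag 21 ((398.9102478027344, 312.5919494628906), (100.33914947509766, 27.889495849609375), 59.37440490722656) z 39.31479806310381
 ray ((395.2788391113281, 297.8027648925781), (13.045005798339844, 5.612508296966553), 65.5911636352539)
```

View pics/c1.png

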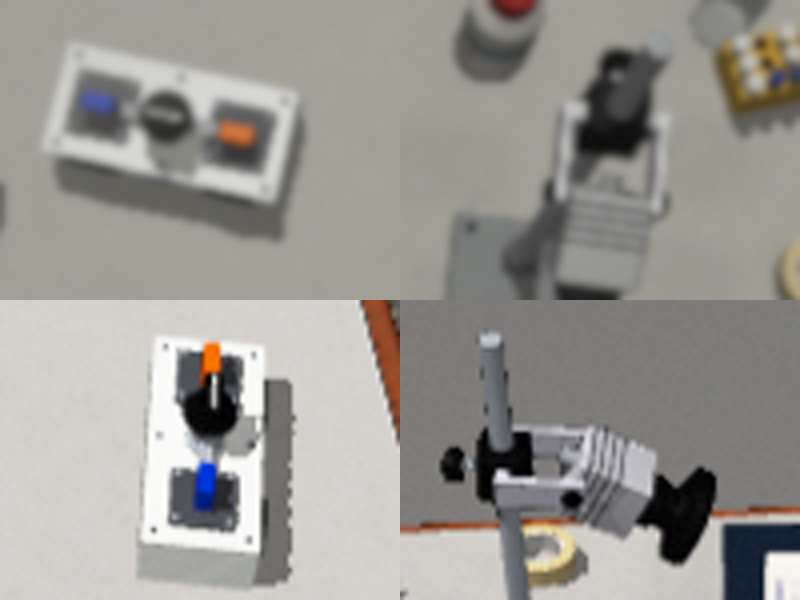

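The crop confirms the choice. The magazine measures 156 x 72 mm, with blue towards +y, amber towards -y and the knob between them. The head shows the fork, the ribbed grey box and the black disc at the front. Next I measure the camera head.

```bash
python3 - <<'E'
from h import *
out=[];C={}
for n,(x0,y0,x1,y1) in {"top":(365,115,425,205),"side":(190,75,275,150)}.items():
    ps,ds=zip(*[vision.camera(n) for _ in range(4)])
    p=np.mean(ps,0).astype(np.uint8);d=np.nanmedian(np.where(np.array(ds)>0,ds,np.nan),0)
    print(n,"depth sd",np.nanmedian(np.nanstd(np.where(np.array(ds)>0,ds,np.nan),0)))
    W=pts(n,np.nan_to_num(d));s=np.s_[y0:y1,x0:x1];w=W[s];h=cv2.cvtColor(p,cv2.COLOR_RGB2HSV)[s].astype(int)
    np.savez(f"head_{n}.npz",w=w,h=h,o=(x0,y0),p=p[s])
    k=w[...,2]>150;q=w[k];print(len(q),q.min(0),q.max(0))
    dark=k&(h[...,2]<50);light=k&(h[...,2]>100)
    out.append(cv2.resize(p[s],None,fx=400/(x1-x0),fy=400/(x1-x0),interpolation=cv2.INTER_CUBIC))
    for nm,kk in(("dark",dark),("light",light)):
        nl,lab,st,ce=cv2.connectedComponentsWithStats(kk.astype(np.uint8))
        for i in range(1,nl):
            if st[i,4]>15:
                a=w[lab==i];print(nm,st[i],np.round(np.median(a,0)),np.round(a.min(0)),np.round(a.max(0)))
H=max(o.shape[0] for o in out)
cv2.imwrite("pics/head.png",np.hstack([np.pad(o,((0,H-o.shape[0]),(0,0),(0,0))) for o in out])[:600,:,::-1]);print([o.shape for o in out])
E
```

```text
top depth sd 2.0312612
1784 [ 606.44596085 -264.51122458  181.50169113] [ 786.17342215 -187.61110217  372.00474573]
dark [ 25   8  17  26 208] [ 736. -232.  287.] [ 728. -252.  257.] [ 783. -217.  292.]
dark [ 11  67  27  17 275] [ 628. -218.  254.] [ 610. -248.  224.] [ 649. -190.  266.]
light [40  3  9  8 46] [ 747. -235.  370.] [ 740. -244.  360.] [ 754. -228.  372.]
light [ 16  17  31  51 774] [ 684. -227.  280.] [ 646. -265.  182.] [ 762. -201.  292.]
side depth sd 2.2341967
1543 [ 608.77051163 -265.12243802  159.17524017] [ 788.19981888 -187.90446593  371.89730922]
dark [ 14  32  14  19 141] [ 750. -224.  287.] [ 729. -252.  257.] [ 765. -216.  292.]
dark [ 5 37  6  8 38] [ 780. -235.  276.] [ 774. -246.  265.] [ 788. -229.  283.]
dark [ 54  42  20  24 266] [ 632. -210.  251.] [ 609. -251.  210.] [ 661. -188.  265.]
dark [36 48  5  4 17] [ 702. -198.  273.] [ 697. -200.  268.] [ 707. -196.  277.]
light [ 14   8   8  29 117] [ 749. -231.  338.] [ 740. -245.  293.] [ 755. -227.  372.]
light [ 18  31  41  29 638] [ 690. -210.  276.] [ 648. -265.  231.] [ 753. -200.  293.]
light [20 53  7 22 99] [ 747. -231.  197.] [ 739. -238.  159.] [ 755. -227.  237.]
[(600, 400, 3), (353, 400, 3)]
```

View pics/head.png

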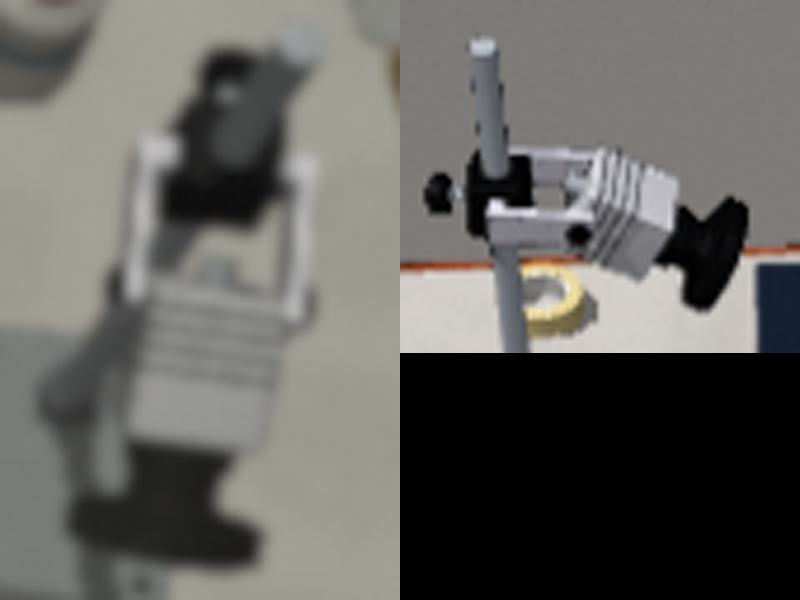

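```bash
cat > head.py <<'E'
from h import *
Q={n:np.load(f"head_{n}.npz") for n in("top","side")}
def plane(q,guess,tol=2.5,it=500):
    r=np.random.default_rng(0);best=None;g=np.array(guess,float)
    for _ in range(it):
        a,b,c=q[r.choice(len(q),3,False)];m=np.cross(b-a,c-a);l=np.linalg.norm(m)
        if l<100: continue
        m/=l
        if m@g<0:m=-m
        if m@g<.8: continue
        k=abs((q-a)@m)<tol
        if best is None or k.sum()>best.sum():best=k
    for _ in range(3):
        o=q[best].mean(0);m=np.linalg.svd(q[best]-o)[2][2];m*=np.sign(m@g);best=abs((q-o)@m)<tol
    return m,o,best
for n in Q:
    w,h,(x0,y0)=Q[n]["w"],Q[n]["h"],Q[n]["o"]
    k=(w[...,2]>200)&(w[...,0]>640)&(w[...,0]<705)&(h[...,2]>75);q=w[k]
    for g in([-.45,0,.9],[.2,.97,0]):
        try:
            m,o,b=plane(q,g);print(n,"box",len(q),b.sum(),np.round(m,3),np.round(o,1),"tilt",np.arctan2(np.hypot(m[0],m[1]),m[2]),"az",np.arctan2(m[1],m[0]), np.round(q[b].min(0)),np.round(q[b].max(0)))
        except Exception as e:print(n,g,e)
    k=(w[...,2]>200)&(w[...,0]<670)&(h[...,2]<60);q=w[k]
    for g in([.85,0,.5],[-.45,0,.9]):
        try:
            m,o,b=plane(q,g);print(n,"dark",len(q),b.sum(),np.round(m,3),np.round(o,1),"elev",np.arcsin(m[2]),"az",np.arctan2(m[1],m[0]))
        except Exception as e:print(n,g,e)
    k=(w[...,2]>363)|((w[...,2]>310));q=w[k];print("column",q.mean(0),np.median(q,0),q.min(0),q.max(0))
E
python3 head.py
```

```text
top box 643 467 [-0.457  0.057  0.888] [ 669.8 -226.3  280.3] tilt 0.47822810375691843 az 3.0164504888128274 [ 646. -251.  266.] [ 695. -203.  292.]
top box 643 105 [-0.23   0.878  0.42 ] [ 679.  -206.9  277.9] tilt 1.136895971800747 az 1.8269378777956684 [ 648. -213.  254.] [ 705. -196.  292.]
top dark 309 118 [ 0.854 -0.083  0.514] [ 623.3 -216.8  251.3] elev 0.5401811028703098 az -0.09681392473930507
top dark 309 111 [-0.507  0.067  0.859] [ 634.8 -220.   253.6] elev 1.0334527615569293 az 3.0099031359413875
column [ 743.00749353 -233.89683011  349.7638963 ] [ 741.84969259 -233.16682841  353.8282552 ] [ 738.1302979  -243.68354389  310.4597802 ] [ 753.56648903 -227.69959455  372.00474573]
side box 469 210 [-0.458  0.073  0.886] [ 671.4 -225.3  280.7] tilt 0.4817906661976319 az 2.982692191638382 [ 648. -250.  266.] [ 696. -201.  293.]
side box 469 199 [0.099 0.995 0.01 ] [ 678.9 -206.4  261.5] tilt 1.560955317972863 az 1.4711801960331607 [ 646. -210.  214.] [ 704. -202.  291.]
side dark 269 101 [ 0.866 -0.069  0.495] [ 627.9 -211.   245.5] elev 0.5177925422752788 az -0.08005996753249651
side dark 269 76 [-0.361  0.511  0.78 ] [ 636.7 -213.9  251.1] elev 0.8951199097346173 az 2.1856771942370607
column [ 746.89975395 -232.10566736  345.01072533] [ 747.11644942 -231.50745968  346.16092896] [ 739.39304422 -245.23682839  310.81967285] [ 755.07016542 -227.66348032  371.89730922]
```

```bash
cat >> head.py <<'E'
print("-----")
from scipy.spatial.transform import Rotation as Ro
R=Ro.from_euler("ZY",[-.10,-.487]).as_matrix() # x'=(c,0,s) 
print(np.round(R,3))
for n in Q:
    w,h=Q[n]["w"],Q[n]["h"]
    B=w[(w[...,2]>200)&(w[...,0]>640)&(w[...,0]<705)&(h[...,2]>75)]@R
    zt=np.percentile(B[:,2],80);tf=B[abs(B[:,2]-np.median(B[B[:,2]>zt-6][:,2]))<4]
    print(n,"boxtop z'",np.median(tf[:,2]),"y'",np.percentile(tf[:,1],[0,2,98,100]),"x'",np.percentile(tf[:,0],[0,2,98,100]))
    Dk=w[(w[...,2]>200)&(w[...,0]<670)&(h[...,2]<60)]@R
    xs=np.arange(np.floor(Dk[:,0].min()),Dk[:,0].max(),4)
    for x in xs:
        a=Dk[(Dk[:,0]>=x)&(Dk[:,0]<x+4)]
        if len(a)>3:print(" x'",x,len(a),"y'",np.round(np.percentile(a[:,1],[0,4,96,100]),1),"z'",np.round(np.percentile(a[:,2],[0,4,96,100]),1))
    pv=w[(abs(w[...,0]-702)<8)&(w[...,1]>-202)&(w[...,2]>262)&(w[...,2]<284)&(h[...,2]<60)]@R
    print(" pivot",len(pv),pv.mean(0) if len(pv) else "")
    pv=w[(abs(w[...,0]-702)<25)&(w[...,1]<-256)&(w[...,2]>250)&(h[...,2]<60)]@R
    print(" pivot-",len(pv),pv.mean(0) if len(pv) else "")
E
python3 head.py | sed -n '/-----/,$p'
```

```text
-----
[[ 0.879  0.1   -0.466]
 [-0.088  0.995  0.047]
 [ 0.468  0.     0.884]]
top boxtop z' -74.72915114877594 y' [-181.91474761 -180.49202054 -136.55847334 -135.60180252] x' [713.44963434 715.31817905 764.58367743 765.68153126]
 x' 675.0 18 y' [-176.4 -174.9 -130.3 -129. ] z' [-82.3 -79.9 -64.4 -64.3]
 x' 679.0 52 y' [-184.4 -181.4 -128.4 -126.4] z' [-84.5 -83.5 -63.  -61.3]
 x' 683.0 95 y' [-184.7 -182.1 -128.9 -126.4] z' [-119.3 -109.   -64.1  -61.5]
 x' 687.0 28 y' [-174.  -171.2 -141.9 -140.4] z' [-93.8 -91.3 -79.5 -78.9]
 x' 691.0 25 y' [-170.9 -170.3 -143.3 -142.2] z' [-93.5 -91.6 -80.1 -79.4]
 x' 695.0 24 y' [-169.8 -169.6 -145.2 -145.2] z' [-89.5 -87.8 -80.9 -80.1]
 x' 699.0 15 y' [-169.  -167.4 -144.4 -144.3] z' [-89.  -88.5 -80.6 -80.4]
 x' 703.0 23 y' [-169.7 -167.8 -145.  -143.2] z' [-85.4 -84.5 -77.3 -77.1]
 x' 707.0 24 y' [-171.9 -169.4 -142.8 -142.5] z' [-85.8 -85.3 -77.4 -76.8]
 x' 711.0 5 y' [-165.7 -165.4 -150.8 -150.5] z' [-81.3 -81.1 -78.1 -78.1]
 pivot 1 [ 761.54267977 -127.95302435  -91.68922788]
 pivot- 0 
side boxtop z' -75.00495195413976 y' [-181.48286095 -
[... 243 characters left out ...]
-63.5  -62. ]
 x' 684.0 87 y' [-187.  -180.5 -126.5 -124.3] z' [-125.2 -117.1  -64.6  -63.8]
 x' 688.0 19 y' [-164.7 -161.7 -140.5 -140. ] z' [-107.5 -103.   -80.   -79. ]
 x' 692.0 20 y' [-164.5 -163.7 -142.4 -142.1] z' [-104.4 -103.4  -81.   -80.8]
 x' 696.0 16 y' [-167.6 -164.2 -143.4 -142.6] z' [-101.4 -101.2  -81.8  -81.2]
 x' 700.0 12 y' [-161.  -158.  -142.5 -141.8] z' [-96.6 -96.4 -81.1 -80.8]
 x' 704.0 17 y' [-162.2 -160.4 -140.4 -139.7] z' [-99.2 -97.9 -79.2 -79. ]
 x' 708.0 20 y' [-165.6 -162.9 -140.  -140. ] z' [-101.4  -99.6  -78.2  -78.2]
 x' 712.0 5 y' [-145.8 -145.2 -138.2 -137.7] z' [-103.2 -102.3  -87.7  -86.9]
 pivot 20 [ 763.08871711 -126.89120195  -95.69399583]
 pivot- 0
```

Head fit: tilt is about 0.487 and heading about -0.10. The focus comes out near (524,-212,179). Now I write a helper that gives the remaining turn and shift in tool axes.

```bash
cat > go.py <<'E'
import sys,numpy as np
from bench import manip
from scipy.spatial.transform import Rotation as Ro
def down(a): # tool down, tool y at world angle a
    y=np.array([np.cos(a),np.sin(a),0]);z=np.array([0,0,-1.]);return np.column_stack([np.cross(y,z),y,z])
def rem(p,Rt):
    s=manip.get_state();R=Ro.from_rotvec(s["tool_rot"]).as_matrix()
    print("t",round(s["clock"],2),"pos",np.round(s["position"],1),"j",np.round(s["qpos"],2),"F",np.round(s["ft_force"],1),"T",np.round(s["torque"],2),"gap",round(s["finger_gap"],1),"grip",round(s["grasp_force"],1))
    print("turn(tool now)",np.round(Ro.from_matrix(R.T@Rt).as_rotvec(),4),"shift(now axes) mm",np.round(R.T@(np.array(p)-s["position"]),2),"shift(after turn)",np.round(Rt.T@(np.array(p)-s["position"]),2))
if __name__=="__main__":
    x,y,z,a=map(float,sys.argv[1:5]);rem([x,y,z],down(np.radians(a)))
E
python3 go.py 450.5 139 200 -11.5
```

```text
t 0.5 pos [162.4 603.5 253.2] j [ 1.24  0.31  1.63 -0.    1.2  -0.07] F [ 0.4 -0.2  0.1] T [-0.03 -0.02 -0.  ] gap 85.1 grip 0.0
turn(tool now) [-1.0000e-04  1.0000e-04  1.5087e+00] shift(now axes) mm [-398.89 -373.7    53.25] shift(after turn) [-397.73  374.94   53.2 ]
```

Emit:
carry_out([
  [0,0,0,0,0,0.14],
  [0,0,0,0,0,0.14],
  [0,0,0,0,0,0.14],
  [0,0,0,0,0,0.14],
  [0,0,0,0,0,0.14],
  [0,0,0,0,0,0.14],
  [0,0,0,0,0,0.14],
  [0,0,0,0,0,0.14],
  [0,0,0,0,0,0.14],
  [0,0,0,0,0,0.14],
], gripper=0.04)

```text
clock: 1.5
position: [162.4, 603.5, 253.3]
tool_rot: [-2.327, -2.11, -0.0]
ft_force: [-0.2, -0.5, -0.3]
finger_gap: 40.3
grasp_force: 0.0
```

Emit:
carry_out([
  [0,0,0,0,0,0.1087],
  [-0.04,0.0375,0,0,0,0],
  [-0.04,0.0375,0,0,0,0],
  [-0.04,0.0375,0,0,0,0],
  [-0.04,0.0375,0,0,0,0],
  [-0.04,0.0375,0,0,0,0],
  [-0.04,0.0375,0,0,0,0],
  [-0.04,0.0375,0,0,0,0],
  [-0.04,0.0375,0,0,0,0],
  [-0.04,0.0375,0,0,0,0],
])

```text
clock: 2.5
position: [399.4, 218.8, 253.8]
tool_rot: [2.432, 1.988, 0.002]
ft_force: [0.9, 0.6, 1.0]
finger_gap: 40.2
grasp_force: 0.0
```

```bash
python3 go.py 450.5 139 200 -11.5
```

```text
t 2.5 pos [399.4 218.8 253.8] j [ 0.41 -0.03  2.02  0.    1.15  0.61] F [0.9 0.6 1. ] T [ 0.   -0.01 -0.06] gap 40.2 grip 0.0
turn(tool now) [ 0.0013 -0.0009  0.0003] shift(now axes) mm [-68.04  65.91  53.82] shift(after turn) [-67.97  66.    53.8 ]
```

Emit:
carry_out([
  [-0.0377,0.0375,0.04,0,0,0],
  [0,0,0,0,0,0],
  [0,0,0,0,0,0],
  [0,0,0,0,0,0],
])

```text
clock: 2.9
position: [420.6, 187.8, 223.8]
tool_rot: [-2.432, -1.988, -0.002]
ft_force: [0.2, -0.4, -1.1]
finger_gap: 39.6
grasp_force: 0.0
```

```bash
python3 go.py 450.5 139 200 -11.5; python3 - <<'E'
from h import *
o=[]
for n in("side","top"):
    p,d=vision.camera(n);np.savez(n+"1.npz",p=p,d=d)
    u,v=proj(n,[450,139,110]);u,v=int(u),int(v);o.append(cv2.resize(p[v-40:v+40,u-40:u+40],(400,400),interpolation=cv2.INTER_CUBIC))
cv2.imwrite("pics/c2.png",np.hstack(o)[:,:,::-1])
E
```

```text
t 2.9 pos [420.6 187.8 223.8] j [0.33 0.02 2.04 0.   1.09 0.53] F [ 0.2 -0.4 -1.1] T [-0.02 -0.02 -0.03] gap 39.6 grip 0.0
turn(tool now) [ 0.0006 -0.0009  0.0004] shift(now axes) mm [-41.92  39.    23.76] shift(after turn) [-41.88  39.03  23.78]
```

View pics/c2.png

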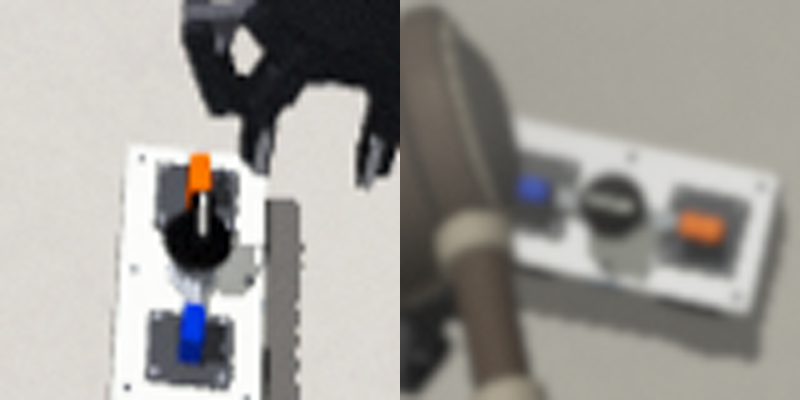

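Side crop: the fingers hang clear above the magazine, with the knob at about (197,225) in the crop. Top crop: the knob is at (612,205), with the lock bar along the long axis, so it is locked.

Emit:
carry_out([
  [-0.02,0.02,0.012,0,0,0],
  [-0.0219,0.019,0.0118,0,0,0],
  [0,0,0,0,0,0],
  [0,0,0,0,0,0],
])

```text
clock: 3.4
position: [450.3, 139.1, 199.7]
tool_rot: [-2.432, -1.988, -0.0]
ft_force: [0.0, -0.4, 0.3]
finger_gap: 40.3
grasp_force: 0.0
```

```bash
python3 go.py 450.5 139 104 -11.5; python3 - <<'E'
from h import *
for n in("side","top"):
  for f in "01":
    D=np.load(n+f+".npz");p,d=D["p"],D["d"];W=pts(n,d);g=p.max(-1)
    near=(np.hypot(W[...,0]-450,W[...,1]-139)<25)
    t=near&(W[...,2]>93)&(W[...,2]<106)
    st=t&(g>90); v,u=np.nonzero(st)
    print(n,f,"top pts",t.sum(),np.nanmedian(W[t],0),"stripe",st.sum(),ray(n,(u.mean(),v.mean()),99) if len(u) else "")
    s=near&(W[...,2]>71)&(W[...,2]<106)&(g<60);print("  dark",s.sum(),W[s].mean(0),(np.nanmin(W[s],0)+np.nanmax(W[s],0))/2)
E
```

```text
t 3.4 pos [450.3 139.1 199.7] j [0.21 0.07 2.03 0.   1.04 0.41] F [ 0.  -0.4  0.3] T [ 0.02 -0.01 -0.02] gap 40.3 grip 0.0
turn(tool now) [-0.0002 -0.0005  0.0004] shift(now axes) mm [-6.00e-02  2.70e-01  9.57e+01] shift(after turn) [-1.00e-02  2.50e-01  9.57e+01]
side 0 top pts 54 [452.44741832 140.5870648   97.82778684] stripe 8 [451.03708091 137.51298334  99.        ]
  dark 126 [452.88297414 142.09077711  85.32913213] [450.64499127 139.81699525  88.25831011]
side 1 top pts 52 [451.75621011 141.1318986   97.79264446] stripe 9 [450.62693035 136.71114696  99.        ]
  dark 119 [452.87088592 142.13336053  84.67734113] [450.99227945 139.00863678  87.17000868]
top 0 top pts 56 [450.70663733 138.59336721  96.93730092] stripe 34 [451.31995313 139.55070889  99.        ]
  dark 28 [442.40649156 136.24297752  83.35788328] [441.91387652 136.39017992  88.64401539]
top 1 top pts 56 [450.6350792  138.33436123  97.44378304] stripe 36 [451.24353796 139.12909687  99.        ]
  dark 28 [442.72714112 136.39591524  83.78091087] [442.02293481 136.43722348  86.65248957]
```

Emit:
carry_out([
  [0,0.0004,0.03,0,0,0],
  [0,0,0.03,0,0,0],
  [0,0,0.02,0,0,0],
  [0,0,0.0155,0,0,0],
  [0,0,0,0,0,0],
  [0,0,0,0,0,0],
])

```text
clock: 4.0
position: [450.8, 139.3, 104.6]
tool_rot: [2.431, 1.99, 0.001]
ft_force: [-0.7, -0.4, -0.3]
finger_gap: 40.1
grasp_force: 0.0
```

Emit:
carry_out([
  [0,0,0,0,0,0],
  [0,0,0,0,0,0],
  [0,0,0,0,0,0],
  [0,0,0,0,0,0],
  [0,0,0,0,0,0],
  [0,0,0,0,0,0],
], gripper=0)

```text
clock: 4.6
position: [451.7, 138.6, 104.5]
tool_rot: [2.433, 1.987, 0.004]
ft_force: [1.3, 1.9, 2.5]
finger_gap: 10.8
grasp_force: 63.1
```

```bash
python3 go.py 450.5 139 104 -11.5
```

```text
t 4.6 pos [451.7 138.6 104.5] j [0.21 0.23 2.09 0.   0.82 0.41] F [1.3 1.9 2.5] T [ 0.35 -0.15  0.09] gap 10.8 grip 63.1
turn(tool now) [ 0.002  -0.0014 -0.0003] shift(now axes) mm [ 0.17 -1.3   0.54] shift(after turn) [ 0.17 -1.3   0.54]
```

Emit:
carry_out([
  [0,0,0.003,0,0,0],
  [0,0,0.0035,0,0,0],
  [0,0,0.001,0,0,0],
  [0,0,0,0,0,0],
])

```text
clock: 5.0
position: [451.9, 138.6, 97.4]
tool_rot: [2.433, 1.987, 0.003]
ft_force: [-0.7, 1.9, 10.1]
finger_gap: 10.6
grasp_force: 64.0
```

```bash
python3 go.py 450.5 139 104 -11.5
```

```text
t 5.0 pos [451.9 138.6  97.4] j [0.21 0.24 2.09 0.   0.81 0.41] F [-0.7  1.9 10.1] T [0.41 0.18 0.11] gap 10.6 grip 64.0
turn(tool now) [ 0.0016 -0.001  -0.0002] shift(now axes) mm [ 0.15 -1.45 -6.61] shift(after turn) [ 0.14 -1.46 -6.61]
```

Force rises about 7 N and the travel is 7.1 mm, so the knob is down. Now the turn.

Emit:
carry_out([
  [0,0,0,0,0,-0.13],
  [0,0,0,0,0,-0.13],
  [0,0,0,0,0,-0.13],
  [0,0,0,0,0,-0.13],
  [0,0,0,0,0,-0.13],
  [0,0,0,0,0,-0.13],
  [0,0,0,0,0,-0.13],
  [0,0,0,0,0,-0.13],
  [0,0,0,0,0,-0.13],
  [0,0,0,0,0,-0.1],
])

```text
clock: 6.0
position: [450.4, 138.0, 97.3]
tool_rot: [-0.773, -3.043, 0.002]
ft_force: [-3.2, 0.6, 14.4]
finger_gap: 11.0
grasp_force: 64.6
```

Emit:
carry_out([
  [0,0,0,0,0,-0.03],
  [0,0,0,0,0,0],
  [0,0,0,0,0,0],
])

```text
clock: 6.3
position: [450.3, 137.9, 97.3]
tool_rot: [-0.733, -3.053, 0.002]
ft_force: [-4.1, 1.1, 14.9]
finger_gap: 10.5
grasp_force: 64.6
```

```bash
python3 go.py 450.5 139 104 62.98
```

```text
t 6.3 pos [450.3 137.9  97.3] j [ 0.2   0.24  2.09 -0.    0.81 -0.89] F [-4.1  1.1 14.9] T [0.1  0.67 0.05] gap 10.5 grip 64.6
turn(tool now) [-0.0015 -0.0014  0.0001] shift(now axes) mm [ 0.34  1.   -6.68] shift(after turn) [ 0.33  1.01 -6.68]
```

Emit:
carry_out([
  [0,0,0,0,0,-0.02],
  [0,0,0,0,0,-0.02],
  [0,0,0,0,0,0],
])

```text
clock: 6.6
position: [450.3, 138.0, 97.3]
tool_rot: [-0.679, -3.065, 0.0]
ft_force: [-4.1, -0.9, 14.3]
finger_gap: 10.4
grasp_force: 66.3
```

```bash
python3 go.py 450.5 139 104 62.98
```

```text
t 6.6 pos [450.3 138.   97.3] j [ 0.2   0.24  2.09  0.    0.81 -0.93] F [-4.1 -0.9 14.3] T [-0.14  0.66 -1.  ] gap 10.4 grip 66.3
turn(tool now) [-0.0007 -0.0021  0.0355] shift(now axes) mm [ 0.31  1.   -6.66] shift(after turn) [ 0.34  1.   -6.66]
```

The stop shows as -1 N m. I back off slightly, let the knob rise, then release.

Emit:
carry_out([
  [0,0,0,0,0,0.03],
  [0,0,-0.003,0,0,0],
  [0,0,-0.003,0,0,0],
  [0,0,-0.0015,0,0,0],
  [0,0,0,0,0,0],
])

```text
clock: 7.1
position: [450.2, 137.9, 103.6]
tool_rot: [-0.719, -3.057, 0.001]
ft_force: [-1.1, 0.0, 3.2]
finger_gap: 10.0
grasp_force: 63.2
```

Emit:
carry_out([
  [0,0,0,0,0,0],
  [0,0,0,0,0,0],
  [0,0,0,0,0,0],
  [0,0,-0.03,0,0,0],
  [0,0,-0.04,0,0,0],
  [0,0,-0.03,0,0,0],
  [0,0,0,0,0,0],
  [0,0,0,0,0,0],
], gripper=0.035)

```text
clock: 7.9
position: [451.0, 138.2, 204.3]
tool_rot: [0.718, 3.057, 0.001]
ft_force: [0.0, 0.6, -0.8]
finger_gap: 35.5
grasp_force: 0.0
```

```bash
python3 - <<'E'
from h import *
o=[]
for n in("side","top"):
    p,d=vision.camera(n);np.savez(n+"2.npz",p=p,d=d);W=pts(n,d);g=p.max(-1)
    t=(np.hypot(W[...,0]-450,W[...,1]-139)<20)&(W[...,2]>85)&(W[...,2]<112);print(n,t.sum(),np.nanmedian(W[t],0))
    u,v=proj(n,[450,139,90]);u,v=int(u),int(v);o.append(cv2.resize(p[v-40:v+40,u-40:u+40],(400,400),interpolation=cv2.INTER_CUBIC))
cv2.imwrite("pics/c3.png",np.hstack(o)[:,:,::-1])
E
python3 go.py 441.5 94 200 -11.5
```

```text
side 82 [451.99793131 142.22659071  96.50980089]
top 0 [nan nan nan]
t 8.0 pos [449.4 137.9 202.3] j [ 0.21  0.07  2.03 -0.    1.04 -0.9 ] F [ 1.2 -0.3 -0.2] T [ 0.03 -0.03  0.07] gap 35.0 grip 0.0
turn(tool now) [-3.4000e-03 -7.0000e-04  1.3101e+00] shift(now axes) mm [-12.44 -42.82   2.38] shift(after turn) [-44.58   0.98   2.32]
  return np.nanmean(a, axis, out=out, keepdims=keepdims)
```

View pics/c3.png

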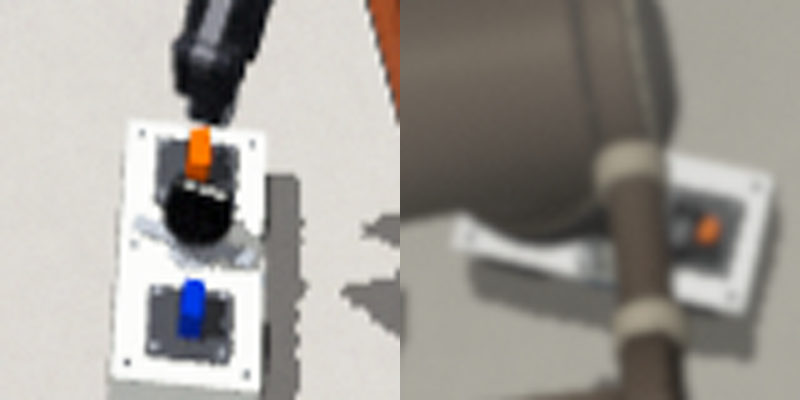

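The side crop shows the knob up at (197,205) and the lock bar now across the magazine. The cubes are free, so I go to the amber handle.

Emit:
carry_out([
  [0,0,0,0,0,0.131],
  [0,0,0,0,0,0.131],
  [0,0,0,0,0,0.131],
  [0,0,0,0,0,0.131],
  [0,0,0,0,0,0.131],
  [0,0,0,0,0,0.131],
  [0,0,0,0,0,0.131],
  [0,0,0,0,0,0.131],
  [0,0,0,0,0,0.131],
  [0,0,0,0,0,0.131],
])

```text
clock: 9.0
position: [449.2, 137.8, 201.7]
tool_rot: [-2.437, -1.98, 0.006]
ft_force: [0.7, 0.3, 0.5]
finger_gap: 35.0
grasp_force: 0.0
```

Emit:
carry_out([
  [-0.023,0,0,0,0,0],
  [-0.022,0,0,0,0,0],
  [0,0,0,0,0,0],
  [0,0,0,0,0,0],
  [0,0,0,0,0,0],
])

```text
clock: 9.5
position: [441.5, 94.5, 203.2]
tool_rot: [-2.432, -1.987, 0.001]
ft_force: [-0.6, -0.5, 0.6]
finger_gap: 35.1
grasp_force: 0.0
```

```bash
python3 go.py 442.1 93.3 77 -11.5
```

```text
t 9.5 pos [441.5  94.5 203.2] j [0.11 0.03 2.07 0.   1.04 0.31] F [-0.6 -0.5  0.6] T [ 0.    0.03 -0.02] gap 35.1 grip 0.0
turn(tool now) [-0.0013  0.      0.    ] shift(now axes) mm [ -1.09   0.97 126.17] shift(after turn) [ -1.09   0.81 126.17]
```

Emit:
carry_out([
  [-0.0011,0.0008,0.04,0,0,0],
  [0,0,0.04,0,0,0],
  [0,0,0.03,0,0,0],
  [0,0,0.016,0,0,0],
  [0,0,0,0,0,0],
  [0,0,0,0,0,0],
])

```text
clock: 10.1
position: [442.6, 93.4, 77.9]
tool_rot: [-2.432, -1.988, 0.0]
ft_force: [0.5, -0.4, 0.4]
finger_gap: 35.1
grasp_force: 0.0
```

Emit:
carry_out([
  [0,0,0,0,0,0],
  [0,0,0,0,0,0],
  [0,0,0,0,0,0],
  [0,0,0,0,0,0],
  [0,0,0,0,0,0],
  [0,0,0,0,0,0],
], gripper=0)

```text
clock: 10.7
position: [443.8, 93.2, 79.4]
tool_rot: [2.432, 1.987, 0.005]
ft_force: [-0.2, 1.4, 6.7]
finger_gap: 9.3
grasp_force: 60.8
```

```bash
python3 go.py 442.1 93.3 77 -11.5
```

```text
t 10.7 pos [443.8  93.2  79.4] j [0.11 0.24 2.14 0.   0.75 0.31] F [-0.2  1.4  6.7] T [ 0.17  0.1  -0.01] gap 9.3 grip 60.8
turn(tool now) [ 0.0029 -0.0014 -0.0002] shift(now axes) mm [-0.25 -1.7   2.43] shift(after turn) [-0.25 -1.69  2.43]
```

Emit:
carry_out([
  [0,0.0008,-0.005,0,0,0],
  [0,0,-0.01,0,0,0],
  [0,0,-0.01,0,0,0],
  [0,0,-0.01,0,0,0],
  [0,0,0,0,0,0],
])

```text
clock: 11.2
position: [444.4, 92.8, 115.1]
tool_rot: [2.432, 1.987, 0.004]
ft_force: [-2.2, -0.1, 10.3]
finger_gap: 9.1
grasp_force: 61.5
```

Emit:
carry_out([
  [0,0,-0.02,0,0,0],
  [0,0,-0.03,0,0,0],
  [0,0,-0.04,0,0,0],
  [0,0,-0.04,0,0,0],
  [0,0,-0.03,0,0,0],
  [0,0,0,0,0,0],
  [0,0,0,0,0,0],
  [0,0,0,0,0,0],
])

```text
clock: 12.0
position: [441.7, 92.5, 271.0]
tool_rot: [-2.431, -1.986, 0.005]
ft_force: [0.6, 0.7, -2.3]
finger_gap: 9.2
grasp_force: 59.9
```

```bash
python3 - <<'E'
from h import *
from go import *
o=[]
for n in("side","top"):
    p,d=vision.camera(n);np.savez(n+"3.npz",p=p,d=d)
    u,v=proj(n,[442,100,200]);u,v=int(u),int(v);o.append(cv2.resize(p[v-50:v+50,u-50:u+50],(400,400),interpolation=cv2.INTER_CUBIC))
cv2.imwrite("pics/c4.png",np.hstack(o)[:,:,::-1])
R=Ro.from_euler("ZY",[-.097,-.487]).as_matrix();f=R@[563.5,-158.3,-95.3];print("focus",f)
# cube->tool: tool y=cube x, tool z=-cube z
Rt=R@np.array([[0,1,0],[-1,0,0],[0,0,-1.]]) @ np.eye(3)
print(np.round(Rt,2),np.linalg.det(Rt))
E
python3 go.py 442.1 93.3 77 -11.5
```

```text
focus [ 524.70447956 -210.10421865  179.48441836]
[[-0.1   0.88  0.47]
 [-1.   -0.09 -0.05]
 [ 0.    0.47 -0.88]] -1.0000000000000002
t 12.1 pos [441.7  92.5 270.8] j [ 0.11 -0.05  2.   -0.    1.19  0.31] F [ 0.2 -1.1 -0.5] T [0.   0.07 0.  ] gap 9.8 grip 59.8
turn(tool now) [-0.0041  0.0013  0.    ] shift(now axes) mm [  1.09   1.02 193.76] shift(after turn) [  0.83   0.22 193.76]
```

View pics/c4.png

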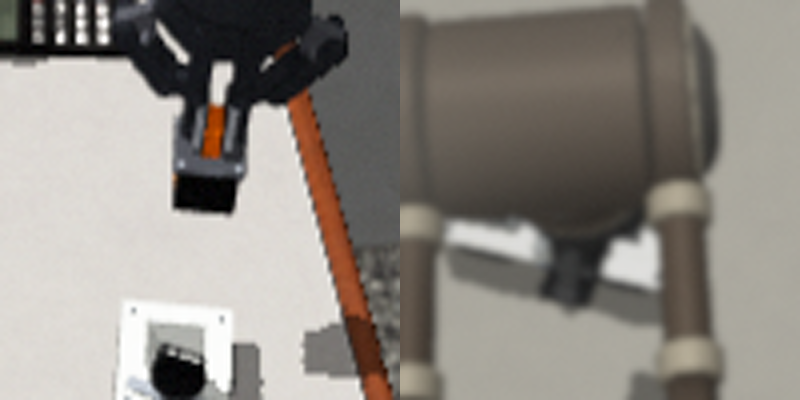

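The amber cube hangs in the fingers at (207,150) in the side crop, and its pocket is empty. A sliver of amber shows on its +x side at (173,183), so the filter faces away from the robot. Next come the turn and shift to the focus.

```bash
cat > fin.py <<'E'
from go import *
R=Ro.from_euler("ZY",[-.097,-.487]).as_matrix();f=R@[563.5,-158.3,-95.3]
Rt=R@np.array([[0,1,0],[1,0,0],[0,0,-1.]])
off=np.array([-18,0,51.4])
if __name__=="__main__":rem(f+R@off,Rt)
E
python3 fin.py; python3 - <<'E'
from h import *
D=np.load("side3.npz");W=pts("side",D["d"]);h=cv2.cvtColor(D["p"],cv2.COLOR_RGB2HSV)
k=(np.hypot(W[...,0]-442,W[...,1]-93)<45)&(W[...,2]>150)&(W[...,2]<300)
am=k&(h[...,0]>3)&(h[...,0]<22)&(h[...,1]>130)
for i in range(190,280,4):
    s=k&(W[...,2]>=i)&(W[...,2]<i+4);q=W[s]
    if len(q)>2:print(i,len(q),"x",np.round(np.percentile(q[:,0],[0,50,100])),"y",np.round(np.percentile(q[:,1],[0,50,100])),"V",np.median(h[...,2][s]),"amber",am[s].sum())
E
```

```text
t 12.1 pos [441.7  92.5 270.8] j [ 0.11 -0.05  2.   -0.    1.19  0.31] F [ 0.2 -1.1 -0.5] T [0.   0.07 0.  ] gap 9.8 grip 59.8
turn(tool now) [-0.4907  0.0264 -0.1014] shift(now axes) mm [-284.09  102.13   54.24] shift(after turn) [-293.18   38.18   81.63]
198 4 x [445. 457. 461.] y [105. 105. 109.] V 147.5 amber 0
202 16 x [429. 444. 459.] y [105. 109. 113.] V 102.5 amber 0
206 15 x [429. 441. 461.] y [105. 110. 112.] V 7.0 amber 0
210 16 x [427. 446. 462.] y [105. 109. 114.] V 9.0 amber 1
214 20 x [428. 443. 462.] y [102. 109. 114.] V 7.0 amber 0
218 17 x [429. 445. 462.] y [ 96. 109. 113.] V 8.0 amber 1
222 22 x [429. 446. 463.] y [100. 109. 114.] V 6.0 amber 0
226 15 x [427. 447. 459.] y [105. 108. 112.] V 7.0 amber 1
230 14 x [430. 440. 462.] y [105. 109. 115.] V 7.0 amber 2
234 13 x [431. 453. 464.] y [ 80. 108. 115.] V 27.0 amber 0
238 78 x [421. 448. 464.] y [ 69. 103. 116.] V 93.5 amber 0
242 66 x [420. 444. 464.] y [ 69. 103. 118.] V 96.5 amber 3
246 7 x [433. 441. 448.] y [100. 102. 105.] V 149.0 amber 6
250 5 x [434. 444. 453.] y [101. 102. 105.] V 153.0 amber 3
254 18 x [431. 444. 458.] y [ 97. 104. 106.] V 106.0 amber 9
258 26 x [427. 443. 459.] y [ 83. 102. 108.] V 90.0 amber 8
262 34 x [425. 441. 461.] y [ 80.  97. 107.] V 128.0 amber 22
266 26 x [425. 444. 461.] y [ 85. 101. 108.] V 94.5 amber 8
270 13 x [428. 436. 459.] y [ 96. 103. 108.] V 78.0 amber 0
274 10 x [427. 454. 460.] y [ 95. 102. 106.] V 37.0 amber 0
278 18 x [425. 439. 460.] y [ 87. 103. 107.] V 59.0 amber 1
```

Emit:
carry_out([
  [0,0,0,-0.0982,0.0053,-0.0203],
  [0,0,0,-0.0982,0.0053,-0.0203],
  [0,0,0,-0.0982,0.0053,-0.0203],
  [0,0,0,-0.0982,0.0053,-0.0203],
  [0,0,0,-0.0979,0.0052,-0.0202],
  [0,0,0,0,0,0],
])

```text
clock: 12.7
position: [439.0, 92.4, 268.8]
tool_rot: [2.033, 1.847, 0.455]
ft_force: [-0.8, -0.0, -1.6]
finger_gap: 9.7
grasp_force: 59.8
```

Emit:
carry_out([
  [-0.03,0.0035,0.004,0,0,0],
  [-0.03,0.0035,0.004,0,0,0],
  [-0.03,0.0035,0.006,0,0,0],
  [-0.03,0.0035,0.008,0,0,0],
  [-0.03,0.0035,0.008,0,0,0],
  [-0.03,0.0035,0.008,0,0,0],
  [-0.03,0.0035,0.008,0,0,0],
  [-0.03,0.0035,0.008,0,0,0],
  [-0.02,0.0035,0.008,0,0,0],
  [0,0,0,0,0,0],
])

```text
clock: 13.7
position: [475.3, -174.3, 232.0]
tool_rot: [2.036, 1.839, 0.462]
ft_force: [0.3, 0.1, -0.3]
finger_gap: 9.7
grasp_force: 59.8
```

```bash
python3 fin.py
```

```text
t 13.7 pos [ 475.3 -174.3  232. ] j [-0.56 -0.13  2.24  0.37  0.63 -0.72] F [ 0.3  0.1 -0.3] T [-0.    0.35 -0.04] gap 9.7 grip 59.8
turn(tool now) [ 0.0021 -0.0005 -0.0045] shift(now axes) mm [-30.83   4.04  19.67] shift(after turn) [-30.83   3.94  19.68]
```

Emit:
carry_out([
  [-0.015,0.002,0.01,0.002,0,-0.0045],
  [-0.0158,0.002,0.0097,0,0,0],
  [0,0,0,0,0,0],
  [0,0,0,0,0,0],
  [0,0,0,0,0,0],
  [0,0,0,0,0,0],
])

```text
clock: 14.3
position: [484.5, -202.6, 217.6]
tool_rot: [2.026, 1.849, 0.46]
ft_force: [0.1, -0.0, -1.6]
finger_gap: 9.6
grasp_force: 59.8
```

```bash
python3 fin.py; python3 - <<'E'
from h import *
from fin import R,f
for n in("side","top"):
    ps,ds=zip(*[vision.camera(n) for _ in range(6)])
    p=ps[0];d=np.nanmedian(np.where(np.array(ds)>0,ds,np.nan),0);W=pts(n,np.nan_to_num(d));h=cv2.cvtColor(p,cv2.COLOR_RGB2HSV)
    np.savez(n+"4.npz",p=p,d=d)
    L=(W-f)@R # camera-head axes about focus
    near=(abs(L)<60).all(-1)
    am=near&(h[...,0]>3)&(h[...,0]<22)&(h[...,1]>130)&(h[...,2]>60)
    nl,lab,st,ce=cv2.connectedComponentsWithStats(am.astype(np.uint8))
    for i in range(1,nl):
        if st[i,4]>4:print(n,"amber",st[i],np.round(np.median(L[lab==i],0),1),np.round(L[lab==i].min(0)),np.round(L[lab==i].max(0)))
    for x in range(-58,20,6):
      for nm,a in(("z",2),):pass
    for z in range(-24,44,4):
        s=near&(L[...,2]>=z)&(L[...,2]<z+4);q=L[s]
        if len(q)>3:print(n,z,len(q),"x",np.round(np.percentile(q[:,0],[0,4,50,96,100])),"y",np.round(np.percentile(q[:,1],[0,4,50,96,100])))
    if n=="side":
        u,v=map(int,proj(n,f));cv2.imwrite("pics/c5.png",cv2.resize(p[v-60:v+40,u-70:u+60],(780,600),interpolation=cv2.INTER_CUBIC)[:,:,::-1])
E
```

```text
t 14.3 pos [ 484.5 -202.6  217.6] j [-0.61 -0.06  2.21  0.42  0.6  -0.82] F [ 0.1 -0.  -1.6] T [0.02 0.33 0.03] gap 9.6 grip 59.8
turn(tool now) [ 0.0022 -0.0016  0.0049] shift(now axes) mm [-3.59  0.12  1.34] shift(after turn) [-3.59  0.14  1.35]
side amber [303 137   8   9  31] [-19.4  13.1  39.5] [-26.   0.  26.] [-13.  16.  51.]
side amber [292 141   5   9  30] [-0.3  4.1  1.2] [ -1. -13. -12.] [ 1. 18. 12.]
side -16 16 x [-33. -33. -12.  -0.  -0.] y [-12.   3.  21.  23.  23.]
side -12 21 x [-34. -31. -12.   0.   1.] y [-7. -4. 20. 22. 22.]
side -8 22 x [-36. -33.  -8.   0.   0.] y [-9. -5. 20. 22. 22.]
side -4 18 x [-36. -34. -10.  -0.  -0.] y [-13. -10.  20.  21.  22.]
side 0 19 x [-34. -32. -12.   1.   1.] y [ 1.  4. 20. 23. 23.]
side 4 20 x [-35. -33.  -7.   0.   0.] y [-10.  -9.  20.  21.  21.]
side 8 23 x [-35. -33.  -5.   1.   1.] y [-11.  -6.  20.  22.  23.]
side 12 16 x [-35. -34. -19.  -2.  -1.] y [18. 18. 20. 22. 22.]
side 16 8 x [-40. -37. -16.   2.   2.] y [-12.  -5.  22.  23.  23.]
side 20 77 x [-38. -35.  -9.   3.   3.] y [-17. -14.  14.  24.  24.]
side 24 25 x [-3
[... 371 characters left out ...]
] [ 1. 12. 21.]
top -16 9 x [-36. -32.  -2.  -2.  -2.] y [-7. -7. 19. 21. 21.]
top -12 7 x [-24. -21.  -7.  -1.  -1.] y [-2. -1. 21. 21. 21.]
top -8 11 x [-35. -32.  -2.  -1.  -1.] y [-43. -23.  16.  21.  21.]
top -4 11 x [-31. -31.  -3.  -1.  -1.] y [-3. -2. 21. 21. 21.]
top 0 8 x [-35. -34.  -2.  -1.  -1.] y [ 9. 10. 18. 21. 21.]
top 4 6 x [-19. -16.  -1.  -1.  -1.] y [-2. -1.  4. 19. 21.]
top 8 4 x [-2. -2. -1. -1. -1.] y [10. 11. 14. 17. 18.]
top 20 77 x [-40. -39. -17.   1.   2.] y [ 3.  8. 17. 24. 24.]
top 24 26 x [-38. -36. -11.  -2.  -1.] y [ 8. 12. 19. 23. 23.]
top 36 7 x [-25. -24.  -9.  -7.  -6.] y [11. 12. 14. 16. 16.]
top 40 6 x [-29. -29. -23. -13. -13.] y [14. 14. 16. 16. 16.]
```

View pics/c5.png

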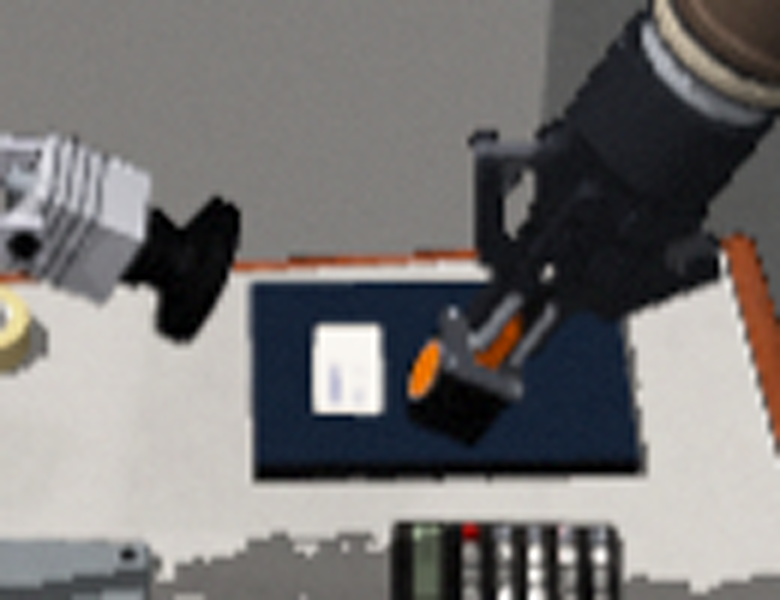

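The picture shows the amber filter at (425,370) facing the lens disc at (200,270), handle up. It sits about 3 mm off in y. I nudge it and check the angles.

Emit:
carry_out([
  [-0.0032,0.0004,0.0008,0.0022,-0.0016,0.0049],
  [0,0,0,0,0,0],
  [0,0,0,0,0,0],
  [0,0,0,0,0,0],
  [0,0,0,0,0,0],
])

```text
clock: 15.4
position: [484.9, -206.7, 216.8]
tool_rot: [2.033, 1.843, 0.458]
ft_force: [-0.4, -0.2, -1.5]
finger_gap: 9.6
grasp_force: 59.8
```

```bash
sed -i 's/^print("-----")/if __name__!="__main__": raise SystemExit\n&/' head.py; python3 fin.py; python3 - <<'E'
from h import *
from fin import R,f
src=open("head.py").read();exec(src[src.index("def plane"):src.index("for n in Q:")])
for n in("side","top"):
    ds=[vision.camera(n)[1] for _ in range(10)]
    d=np.nanmedian(np.where(np.array(ds)>0,ds,np.nan),0);W=pts(n,np.nan_to_num(d))
    L=(W-f)@R;near=(abs(L[...,1])<30)&(L[...,0]>-42)&(L[...,0]<8)&(L[...,2]>-22)
    for nm,k,g in(("y face",near&(L[...,1]>15)&(L[...,2]<14),[0,1,0]),("x face",near&(L[...,0]>-5)&(L[...,2]<16),[1,0,0]),("plate",near&(L[...,2]>18)&(L[...,2]<28),[0,0,1])):
        q=L[k]
        try:m,o,b=plane(q,g);print(n,nm,len(q),b.sum(),np.round(m,3),np.round(o,1),np.round(q[b].min(0)),np.round(q[b].max(0)))
        except Exception as e:print(n,nm,len(q),e)
E
```

```text
t 15.4 pos [ 484.9 -206.7  216.8] j [-0.62 -0.05  2.2   0.42  0.6  -0.82] F [-0.4 -0.2 -1.5] T [0.06 0.35 0.02] gap 9.6 grip 59.8
turn(tool now) [-0.0001  0.0007 -0.0008] shift(now axes) mm [ 0.44 -0.2   0.26] shift(after turn) [ 0.44 -0.2   0.26]
side y face 108 108 [-0.005  1.     0.01 ] [-17.8  16.8  -1.8] [-36.  15. -18.] [-0. 19. 14.]
side x face 57 53 [0.999 0.052 0.001] [-0.5  3.8 -0.5] [ -3. -15. -16.] [ 1. 19. 13.]
side plate 111 101 [0.015 0.03  0.999] [-13.8   6.5  21.9] [-39. -20.  19.] [ 3. 22. 24.]
top y face 24 24 [0.019 1.    0.003] [-17.   17.5  -6.4] [-37.  16. -16.] [-1. 18.  3.]
top x face 38 38 [ 0.999  0.033 -0.028] [-1.2  5.4 -3.7] [ -4. -12. -16.] [-1. 18.  9.]
top plate 104 101 [0.012 0.007 1.   ] [-16.4  14.   22.5] [-40.   1.  20.] [ 2. 21. 24.]
```

Emit:
carry_out([
  [0.0007,0.0006,-0.0006,0,0,0],
  [0,0,0,0,0,0],
  [0,0,0,0,0,0],
  [0,0,0,0,0,0],
  [0,0,0,0,0,0],
  [0,0,0,0,0,0],
  [0,0,0,0,0,0],
  [0,0,0,0,0,0],
])

```text
clock: 17.2
position: [485.3, -206.0, 217.6]
tool_rot: [2.033, 1.843, 0.458]
ft_force: [0.4, -0.8, -1.4]
finger_gap: 9.4
grasp_force: 59.8
```

```bash
python3 fin.py; python3 - <<'E'
from bench import workorder,manip
import numpy as np
print(np.abs(manip.get_state()["dq"]).max());print(workorder.job_done())
E
```

```text
t 17.2 pos [ 485.3 -206.   217.6] j [-0.62 -0.06  2.2   0.42  0.61 -0.82] F [ 0.4 -0.8 -1.4] T [0.01 0.27 0.01] gap 9.4 grip 59.8
turn(tool now) [-0.0001  0.0007 -0.0009] shift(now axes) mm [-0.25 -0.82  0.86] shift(after turn) [-0.25 -0.82  0.86]
0.002033779076676591
the job is handed in; nothing more can be done
None
```

I unlocked the magazine, lifted the amber cube out and handed the job in at 17.2 s of 54 s, with its filter held still at the focus point (about 1 mm and 1–3° off at the last camera check).

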